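# Clamp a bush with the inner knob of a coaxial pair

## Robot

A 7-joint arm with a two-finger parallel gripper is mounted at the origin on a cart in front of the work surface, level with it; the furniture and walls round the work are solid. World frame = base frame: x ahead of the robot, y to its left, z up, the work surface at z = 0. Lengths are in m, angles in rad, forces in N, time in s.
With the tool pointing down it reaches from about 0.4 to 0.875 m from the base axis. Payload 19.3 kg.
Tool frame: the origin (TCP) lies on the centre line of the jaws, within the pads' length; the fingertips stand 25 mm ahead of it and the grasp point (between the pads) lies 6 mm ahead of it (tip_extent is the z of the fingertips in the tool frame, in m); z points along the fingers, y is the line along which they close (so a half turn about z gives the same grasp; the last joint's range is limited). The gripper opens to 85 mm and grips with 20 to 120 N. Pads are 22 mm wide; open, the fingers measure 114 mm over their backs; the gripper's body (76 mm by 85 mm) begins 54 mm behind the grasp point. The pads swing forward as they close: fully open they stand 13 mm farther back than shut.
Start: joints at [1.036, 0.521, -0.036, 1.599, 0.021, 1.021, -0.113], TCP at [0.28, -0.559, 0.256] pointing down, gripper open.
Joint ranges: [-2.91, 2.91], [-0.3, 2.13], [-1.5, 1.42], [0.17, 2.43], [-1.26, 4.41], [0.16, 1.93], [-2.52, 2.52]. Speed limits (rad/s): [1.89, 1.89, 2.39, 2.39, 3.01, 3.01, 3.01].

## Interface

Orientations are given as a rotation vector (axis times angle).
In Python, from bench import get_obs, grab_frame, get_calibration, close_job, tip_extent gives the robot as it stands.
- The arm moves only by the tool carry_out, never from a script. Its argument "series" is a list of rows, each a list of 7 numbers: the shift along the tool's x, y, z in units of 50 mm (1.0 is 50 mm), then the turn, a rotation vector about the tool's x, y, z in units of 8 degrees (1.0 is 8 degrees), then the closure, from 0 (fully open) to 1 (shut). In form: [[x, y, z, wx, wy, wz, grip], ...]. A call has 1 to 20 rows; each row shifts and turns the commanded pose from where the row before left it, along the tool's axes as they then stand; what a row does not reach is not made up. A row lasts 1/10 s, in which the tool goes at most 50 mm and 8.59 degrees, less where a joint would pass 70% of its speed; a pose out of reach is approached as far as the arm can. A call is refused whole if a number of a shift passes 1 or a number of a turn 1, either way. A call with a gripper value outside its range is refused whole. The fingers move at their own pace and stop on an object; "force" is the grip in N (left out, the last holds). Time passes only in rows, so rows that do not move let the fingers close. It gives the time, the measured TCP pose, the force, the opening and the grip force at its end, in the units of the state.
- get_obs(): the state, without advancing time (a new reading comes with each control period).
- grab_frame(name): name is "scene" or "top" or "wrist"; returns (picture, depth): 480x640x3 uint8, red, green, blue; 480x640 float32, m along the optical axis (not along the pixel's ray), 0 where there is no reading.
- get_calibration(name): a dict with "fx", "fy", "cx", "cy" (pixels), "T" (4x4, takes a point from camera to world coordinates). Camera axes: x right, y up, looking along -z (the intrinsics and any distortion apply to the point x, -y, -z); pixel columns grow to the right and rows downward; lengths in m; the calibration is good to about 2 mm. A picture is of the moment at which its call begins: read the wrist's pose just before it. get_calibration takes no time and is no camera call; for the wrist camera it gives the pose at the moment of the call.
- close_job(): hands the job in; it is judged then, once.
The state is a dict: "t": time; "joints": joint angles; "dq": joint speeds; "joint_torque": joint torques, N m; "position": TCP position; "ee_rot": TCP orientation; "wrist_force": force on the tool from outside, world axes, zero at the start; "ft_torque": the same for the moment, N m; "opening": opening from 0.0 (shut) to 1.0 (fully open); "grasp_force": force on a finger pad.
Only numpy, scipy, OpenCV 4.12 (cv2) and the standard library are available. Lean on these libraries where they do the work, as an engineer would, in place of code of your own. Each camera call takes 0.05 s, during which the arm holds its last target. There are 200 camera calls.

## Task

Stand the stubby flanged bush with the wide straight collar (not the taller slim-necked one, not the waisted one) upright in the V-nest of the clamping fixture and let go of it. Then clamp it gently by turning only the small inner bar knob clockwise until the jaw holds the bush snugly against the V with a squeeze of about 10 N (never more than 18 N), and let go. The outer ring under the knob is a setting that must stay where it is, and everything else on the cart stays where it stands.

Things in the scene. Friction and masses are not known exactly. Their poses are not given: they have to be found in the camera images.
- fixture: Fixed clamping fixture, base plate 80 x 196 x 10 mm (x, y, z). Origin: centre of the plate's underside. At its -y end a steel V-block, 20 mm high on the plate, two faces at 90 degrees, open to +y; at its +y end a grey housing, 70 x 70 mm, top 50 mm up, with the coaxial knobs at (0, +55) mm. Between them the jaw on its rod.
- nest (a point): Point on the top of the base plate (10 mm above the underside) where the axis of the bush stands when its spigot touches both faces of the V, at (0, -55) mm in the fixture's frame; axes as the fixture. There is 7 mm or more of play to the jaw at the start: a bush set down 2 to 4 mm off towards +y goes in freely and is pushed home by the jaw.
- bush: Loose turned flanged bush, about 0.16 kg, upright: spigot 32 mm in diameter from 0 to 25 mm, flange 52 mm in diameter from 25 to 33 mm, collar 32 mm in diameter from 33 to 54 mm (grasp here). Origin at the centre of its underside, z up. The other bushes differ: one is taller with a slimmer collar, one is waisted with a cone.
- jaw: Steel jaw facing the V, 32 wide, 11.5 to 29.5 mm above the fixture's underside. Origin: in its flat face, on the centre line, level with that underside; axes as the fixture. A round contact stud, 14 mm across, stands out of the face by 0 to 5 mm, differently each time and not measured. The knob moves the jaw to -y of the fixture, 12 mm per rad; it gives a little under load.
- knob: Inner bar knob: bar 30 mm long (own x), 13 thick (own y), 22 high, on a disc 33 mm across. Origin: on its axis, level with the ring's top (62 mm above the fixture's underside); the bar stands 2 to 24 mm above it. Clockwise from above closes the jaw (0.6 to 1.6 rad). Running friction 0.25 N m plus 0.03 per rad/s, also holds it when let go; 10 N of clamping adds 0.12 N m.
- knob_top (a point): Centre of the top of the bar knob, 86 mm above the fixture's underside; axes as the knob.
- ring_mark (a point): Mark on the top face near the rim of the outer ring, 27 mm from the axis shared by ring and knob. The ring is 58 mm in diameter, 12 mm high, its flat top 62 mm above the fixture's underside; it turns very easily (0.02 N m) when touched. More than 2 mm of travel of this mark is a spoilt setting.
- tall_bush: Bystander: taller flanged bush, 53 mm in diameter, 70 mm high, collar 25 mm in diameter; stands upright, origin at the centre of its underside.
- cone_bush: Bystander: waisted bush with a cone, 51 mm in diameter, 52 mm high; origin at the centre of its underside.
- tape_roll: Bystander: roll of tape lying flat, 66 x 85 x 19 mm; origin at the centre of its underside.
- marker: Bystander: marker pen lying, 17 x 133 x 19 mm; origin at the centre of its underside.
- spanner: Bystander: flat spanner lying, 26 x 166 x 5 mm; origin at the centre of its underside.
Not all that is in view belongs to the job. Leave any green or purple look-alike of the bush alone.

How it is judged:
By the outcome, as a careful person would: the job done as asked, in the order asked, and still so for the second after the job is handed in, with the robot touching nothing.
It also fails if it takes over 64 s, if anything falls off the work surface, if the arm or the gripper's body presses on something with over 40 N, if the wrist force passes 120 N, or if a joint passes its speed limit or range.

## Working session

There is one attempt and no reset: what is moved stays moved. The work goes in short steps, Python scripts to look and compute and a tool call to move; the robot and the scene stay as the last step left them, time stands still between calls to the robot, and variables do not carry over. Pictures are saved under pics/ and viewed, at most 10 in all, crops included, and the job is handed in when it is done.

Besides the shell and the picture viewer there is one more tool, called after "Request:" as a command line: name --pt "numbers of a row" for each row, then --argument value for the rest. carry_out: Moves the arm, as the interface text tells. Its arguments: {"type":"object","properties":{"series":{"type":"array","items":{"type":"array","items":{"type":"number"}}},"force":{"type":"number"}},"required":["series"]}

```bash
mkdir -p pics; python3 - <<'E'
from bench import *
import cv2,numpy as np
print(get_obs(), tip_extent)
for n in ("top","scene"):
    p,d=grab_frame(n); cv2.imwrite(f"pics/{n}0.png",p[:,:,::-1]); np.save(f"{n}_d.npy",d); c=get_calibration(n)
    print(n,c)
E
```

```text
{'t': 0.0, 'joints': array([ 1.0358146 ,  0.52203252, -0.0362989 ,  1.59996618,  0.02119832,
        1.02108502, -0.11282574]), 'dq': array([ 4.00850401e-05, -2.24761477e-04, -1.80938665e-03,  3.99883595e-04,
        1.33814010e-03, -6.62870950e-04, -1.36638375e-03]), 'joint_torque': array([-9.88167449e-04, -9.27095532e+01,  1.97931156e+00, -3.69934988e+01,
        1.77271018e-02,  8.31843558e-03, -5.61965408e-06]), 'position': array([ 0.27997021, -0.55846533,  0.25572948]), 'ee_rot': array([-3.05614060e+00, -7.23186630e-01,  5.36441235e-04]), 'wrist_force': array([-0.07679818,  0.08146139,  0.06676484]), 'ft_torque': array([-0.02625013,  0.05530393, -0.03973124]), 'grasp_force': 0.0, 'opening': 1.000426251076691} 0.025
top {'fx': 500.28605508705124, 'fy': 500.28605508705124, 'cx': 325.10365502556203, 'cy': 244.95719279019053, 'T': array([[ 0.01400543,  0.98944067, -0.14426022,  0.451113  ],
       [-0.99989619,  0.01434713,  0.00132856, -0.10210234],
       [ 0.00338426,  0.14422664,  0.98953889,  1.02150278],
       [ 0.        ,  0.        ,  0.        ,  1.        ]])}
scene {'fx': 479.23763600886065, 'fy': 479.23763600886065, 'cx': 320.11314361970244, 'cy': 246.8981567650847, 'T': array([[-0.62766858,  0.41076778, -0.66128812, -0.07778009],
       [-0.77847049, -0.33553129,  0.5304738 ,  0.46781275],
       [-0.00398131,  0.84775502,  0.53037305,  0.61282573],
       [ 0.        ,  0.        ,  0.        ,  1.        ]])}
```

View pics/top0.png

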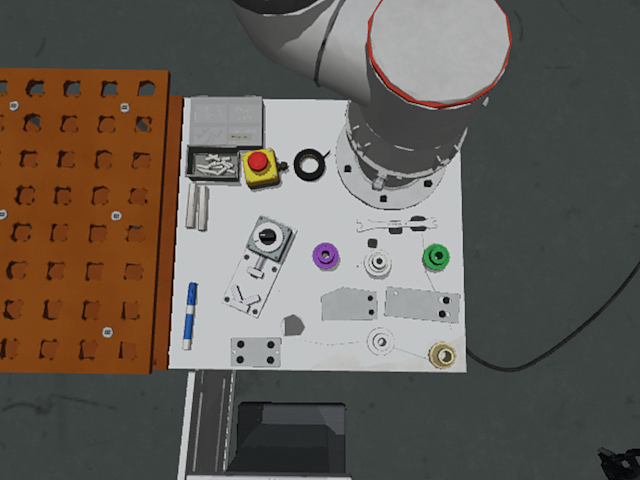

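View pics/scene0.png

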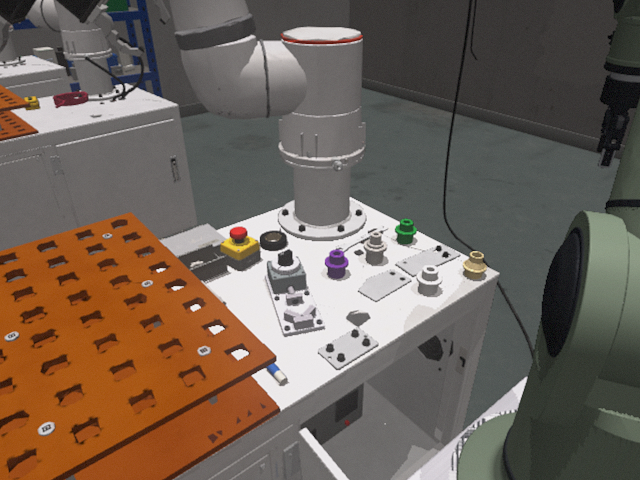

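The top view shows the fixture (px 225–295 × 215–318), the marker (190,315), the tape (310,164) and the spanner (397,225). The bush candidates are grey (377,263), white (380,341) and tan (442,355), plus purple and green look-alikes, which I leave alone. I'll enlarge the candidates and measure them.

```bash
cat > h.py <<'E'
import numpy as np,cv2
from bench import *
def ray(c,u,v):
    d=np.array([(u-c['cx'])/c['fx'],-(v-c['cy'])/c['fy'],-1.]); return c['T'][:3,:3]@d, c['T'][:3,3]
def onz(c,u,v,z):
    d,o=ray(c,u,v); return o+d*(z-o[2])/d[2]
def cloud(c,dep):
    v,u=np.mgrid[:480,:640]; P=np.stack([(u-c['cx'])/c['fx'],-(v-c['cy'])/c['fy'],-np.ones_like(u)],-1)*dep[...,None]
    return P@c['T'][:3,:3].T+c['T'][:3,3]
E
python3 - <<'E'
from h import *
t=cv2.imread("pics/top0.png"); s=cv2.imread("pics/scene0.png")
a=cv2.resize(s[220:300,320:500],(800,356),interpolation=cv2.INTER_CUBIC)
b=cv2.resize(t[205:325,215:305],(180,240),interpolation=cv2.INTER_CUBIC)
b2=cv2.resize(t[235:375,340:470],(223,240),interpolation=cv2.INTER_CUBIC)
f=cv2.resize(s[240:340,255:335],(192,240),interpolation=cv2.INTER_CUBIC)
o=np.zeros((600,800,3),np.uint8); o[:356]=a; o[358:598,:180]=b;o[358:598,190:413]=b2;o[358:598,420:612]=f
cv2.imwrite("pics/crop1.png",o)
c=get_calibration("top"); d=np.load("top_d.npy"); P=cloud(c,d)
for n,u,v in [("grey",377,263),("white",380,341),("tan",442,355)]:
    W=P[v-20:v+21,u-20:u+21].reshape(-1,3); W=W[(W[:,2]>.012)&(W[:,2]<.1)]
    z=W[:,2].max(); top=W[W[:,2]>z-.008]
    print(n,"zmax",z,"all c",(W.max(0)+W.min(0))/2,"ext",np.ptp(W,0),"top",(top.max(0)+top.min(0))/2,np.ptp(top,0),len(top))
    print(np.histogram(W[:,2],np.arange(0.01,.08,.005))[0])
cs=get_calibration("scene")
E
```

```text
grey zmax 0.07396640608200333 all c [ 0.56158725 -0.20812216  0.04487267] ext [0.05229677 0.05164924 0.05818747] top [ 0.56198144 -0.20691555  0.07013956] [0.02330881 0.02327345 0.00765368] 108
[  0   3   2   1   4  34 253 113  34   8  10  38  70   0]
white zmax 0.05816750335864129 all c [ 0.40922512 -0.21444865  0.03534268] ext [0.05158281 0.05069815 0.04564965] top [ 0.40923049 -0.21423439  0.05416966] [0.03017177 0.03096223 0.00799569] 176
[  3   0   3   5 207 141   5   8 102  74   0   0   0   0]
tan zmax 0.05595425982716573 all c [ 0.38378493 -0.33592892  0.0341176 ] ext [0.04802618 0.05046601 0.04367331] top [ 0.38377263 -0.33575878  0.0519911 ] [0.02811021 0.0282443  0.00792631] 101
[  4   7  71 165  81  49  20  21  80  10   0   0   0   0]
```

View pics/crop1.png

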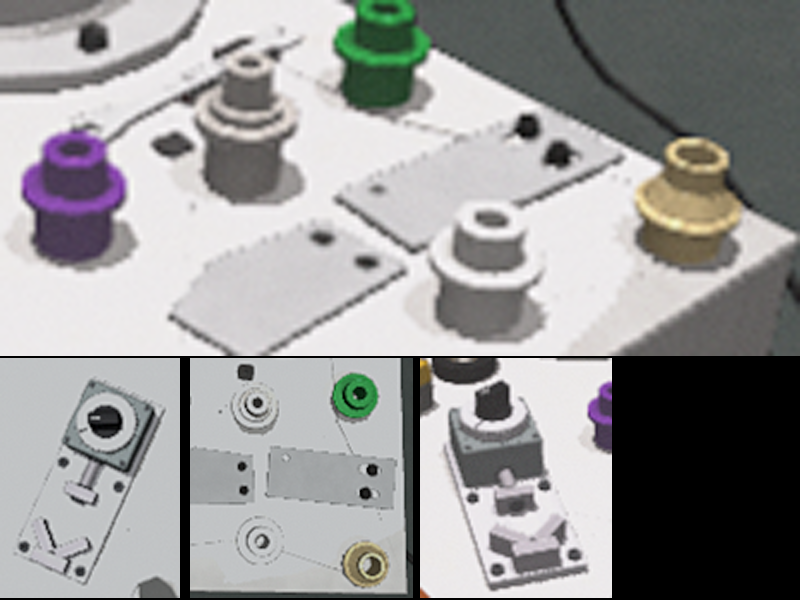

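White bush (380,341) is the target: 31 mm collar, about 54 mm high, straight. Grey (377,263) is 70 mm high with a slim neck, and tan (442,355) is waisted. Next I measure the fixture.

```bash
python3 - <<'E'
from h import *
c=get_calibration("top"); d=np.load("top_d.npy"); P=cloud(c,d)
print("table z",np.median(P[330:350,300:330,2]),np.median(P[260:280,200:215,2]))
z0=np.median(P[260:280,200:215,2])
R=np.zeros((480,640),bool); R[208:325,215:302]=1
m=R&(P[...,2]-z0>.006)&(P[...,2]<.12)
n,l,st,_=cv2.connectedComponentsWithStats(m.astype(np.uint8)); k=1+st[1:,4].argmax(); m=l==k; print(st[1:])
W=P[m]; r=cv2.minAreaRect((W[:,:2]*1000).astype(np.float32)); print("rect all",r)
h=m&(P[...,2]-z0>.044)&(P[...,2]-z0<.056); W=P[h]; print("housing",cv2.minAreaRect((W[:,:2]*1000).astype(np.float32)),len(W))
h=m&(P[...,2]-z0>.058)&(P[...,2]-z0<.066); W=P[h]; print("ring",cv2.minEnclosingCircle((W[:,:2]*1000).astype(np.float32)),len(W))
h=m&(P[...,2]-z0>.076); W=P[h]; print("knob",cv2.minAreaRect((W[:,:2]*1000).astype(np.float32)),W[:,2].max(),len(W))
h=m&(P[...,2]-z0>.024)&(P[...,2]-z0<.036); W=P[h]; print("V/jaw pts",len(W))
E
```

```text
table z 0.0016902610680372687 0.0007285071229344853
[[ 222  215   75  102 3782]]
rect all ((556.30810546875, 28.917423248291016), (80.2964096069336, 196.08604431152344), 67.24443817138672)
housing ((606.9014892578125, 7.888957977294922), (70.52637481689453, 70.45724487304688), 67.37061309814453) 544
ring ((606.9239501953125, 7.587721824645996), 29.86274528503418) 546
knob ((606.5321044921875, 7.877317428588867), (12.962800025939941, 30.14427947998047), 3.5006213188171387) 0.09101612432958694 121
V/jaw pts 557
```

Request:
carry_out --pt "0.45 -0.417 0 0 0 0 0" --pt "0.45 -0.417 0 0 0 0 0" --pt "0.45 -0.417 0 0 0 0 0" --pt "0.45 -0.417 0 0 0 0 0" --pt "0.45 -0.417 0 0 0 0 0" --pt "0.45 -0.417 0 0 0 0 0" --pt "0.45 -0.417 0 0 0 0 0" --pt "0.45 -0.417 0 0 0 0 0" --pt "0.45 -0.417 0 0 0 0 0" --pt "0.45 -0.417 0 0 0 0 0" --pt "0.45 -0.417 0 0 0 0 0" --pt "0.45 -0.417 0 0 0 0 0"

```text
t: 1.3
position: [0.4095, -0.2128, 0.2562]
ee_rot: [-3.057, -0.723, 0.0]
wrist_force: [0.3, 0.6, -1.1]
opening: 1.002
grasp_force: 0.0
```

Request:
carry_out --pt "0 0 0 0 0 -0.93 0" --pt "0 0 0 0 0 -0.93 0" --pt "0 0 0 0 0 -0.93 0" --pt "0 0 0 0 0 -0.93 0" --pt "0 0 0 0 0 -0.93 0" --pt "0 0 0 0 0 -0.93 0" --pt "0 0 0 0 0 -0.93 0" --pt "0 0 0 0 0 -0.93 0" --pt "0 0 0 0 0 -0.93 0" --pt "0 0 0 0 0 0 0" --pt "0 0 0 0 0 0 0"

```text
t: 2.4
position: [0.4092, -0.2141, 0.2562]
ee_rot: [-2.155, -2.285, 0.0]
wrist_force: [-0.5, -1.0, 0.3]
opening: 1.0
grasp_force: 0.0
```

```bash
cat >> h.py <<'E'
from scipy.spatial.transform import Rotation as Ro
def delta(o,tgt):
    R=Ro.from_rotvec(o['ee_rot']).as_matrix(); return R.T@(np.array(tgt)-o['position'])/.05
def tooly(o):
    R=Ro.from_rotvec(o['ee_rot']).as_matrix(); return np.degrees(np.arctan2(R[1,1],R[0,1])),R[:,2]
E
python3 - <<'E'
from h import *
o=get_obs(); print(o['t'],o['position'],tooly(o),o['joints'],o['joint_torque'][6],o['opening'])
c=get_calibration("wrist"); p,d=grab_frame("wrist"); cv2.imwrite("pics/w1.png",p[:,:,::-1]); np.save("w1_d.npy",d)
P=cloud(c,d); print(c['T'],c['fx'])
near=(np.hypot(P[...,0]-.409,P[...,1]+.214)<.04)&(d>0)
zt=P[near][:,2]; print(np.percentile(zt,[1,50,99]))
for lo,hi in ((.045,.065),(.02,.042)):
    W=P[near&(P[...,2]>lo)&(P[...,2]<hi)]; 
    if len(W)>5: print(lo,len(W),np.median(W[:,2]),cv2.minEnclosingCircle((W[:,:2]*1000).astype(np.float32)),(W.max(0)+W.min(0))/2,np.ptp(W,0))
print(delta(o,(.409,-.214,o['position'][2])))
E
```

```text
2.4 [ 0.40920384 -0.21409637  0.25616455] (np.float64(3.3437168446242858), array([-2.44852141e-04,  2.30902562e-04, -9.99999943e-01])) [ 0.67288852  0.28221409 -0.38539075  1.9976498   0.13535346  0.8862658
  0.27378173] 0.6993882358074188 0.9997961150933136
[[ 0.99833249 -0.05506111 -0.01733551  0.40480358]
 [ 0.05770871  0.94470606  0.32280051 -0.13168337]
 [-0.0013968  -0.32326265  0.94630825  0.37368684]
 [ 0.          0.          0.          1.        ]] 358.86971987144483
[-0.00080262  0.31271154  0.32494469]
0.045 785 0.053704339180822236 ((410.3837585449219, -213.72439575195312), 16.350811004638672) [ 0.41058284 -0.21351823  0.05050866] [0.031463   0.03190182 0.01092868]
0.02 1341 0.033822298712914756 ((410.38397216796875, -213.5585479736328), 26.235471725463867) [ 0.41038038 -0.2132052   0.03118207] [0.05190476 0.05161274 0.02155954]
[ 2.16195226e-03 -3.95741307e-03  1.44326057e-06]
```

View pics/w1.png

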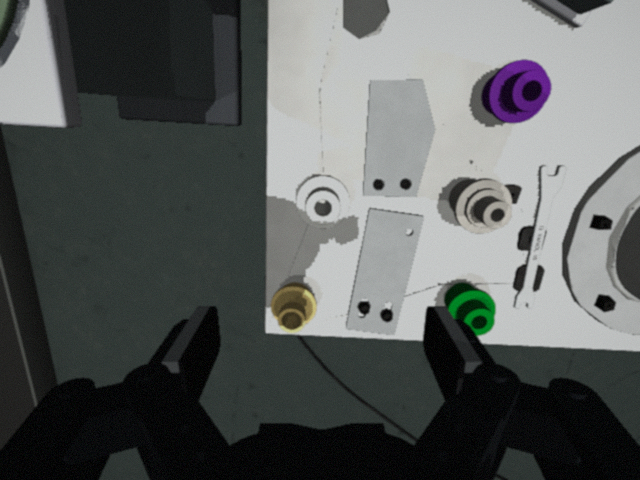

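White bush at wrist px (323,200), centre (0.410, -0.214), flange top at 34 mm, all as expected. I'll descend and grip.

Request:
carry_out --pt "0.01 0.024 0.5 0 0 0 0" --pt "0 0 0.6 0 0 0 0" --pt "0 0 0.6 0 0 0 0" --pt "0 0 0.6 0 0 0 0" --pt "0 0 0.6 0 0 0 0" --pt "0 0 0.5 0 0 0 0" --pt "0 0 0.3 0 0 0 0" --pt "0 0 0.14 0 0 0 0" --pt "0 0 0.1 0 0 0 0" --pt "0 0 0 0 0 0 0" --force 40

```text
t: 3.45
position: [0.4106, -0.2134, 0.0593]
ee_rot: [2.152, 2.289, -0.0]
wrist_force: [-0.0, 0.5, 0.5]
opening: 1.004
grasp_force: 0.0
```

Request:
carry_out --pt "0 0 0 0 0 0 1" --pt "0 0 0 0 0 0 1" --pt "0 0 0 0 0 0 1" --pt "0 0 0 0 0 0 1" --pt "0 0 0 0 0 0 1" --pt "0 0 0 0 0 0 1" --pt "0 0 0 0 0 0 1" --pt "0 0 0 0 0 0 1" --pt "0 0 0 0 0 0 1" --pt "0 0 0 0 0 0 1"

```text
t: 4.45
position: [0.4107, -0.2136, 0.0598]
ee_rot: [2.151, 2.289, 0.0]
wrist_force: [-1.2, -0.4, 9.3]
opening: 0.358
grasp_force: 38.7
```

Request:
carry_out --pt "0 0 -0.1 0 0 0 1" --pt "0 0 -0.2 0 0 0 1" --pt "0 0 -0.4 0 0 0 1" --pt "0 0 -0.5 0 0 0 1" --pt "0 0 -0.5 0 0 0 1" --pt "0 0 -0.3 0 0 0 1" --pt "0 0 0 0 0 0 1"

```text
t: 5.15
position: [0.4112, -0.2139, 0.1616]
ee_rot: [2.149, 2.287, 0.001]
wrist_force: [0.1, 0.5, -2.4]
opening: 0.355
grasp_force: 40.0
```

Request:
carry_out --pt "0.2 0.09 0 0 0 0 1" --pt "0.4 0.17 0 0 0 0 1" --pt "0.45 0.2 0 0 0 0 1" --pt "0.45 0.2 0 0 0 0 1" --pt "0.45 0.2 0 0 0 0 1" --pt "0.45 0.2 0 0 0 0 1" --pt "0.45 0.2 0 0 0 0 1" --pt "0.45 0.2 0 0 0 0 1" --pt "0.45 0.2 0 0 0 0 1" --pt "0.45 0.2 0 0 0 0 1" --pt "0.45 0.2 0 0 0 0 1" --pt "0.3 0.12 0 0 0 0 1" --pt "0.18 0.07 0 0 0 0 1" --pt "0 0 0 0 0 0 1" --pt "0 0 0 0 0 0 1"

```text
t: 6.65
position: [0.5063, 0.0488, 0.159]
ee_rot: [-2.151, -2.289, 0.001]
wrist_force: [0.0, -1.1, -1.6]
opening: 0.357
grasp_force: 39.9
```

```bash
python3 - <<'E'
from h import *
o=get_obs(); print(o['t'],o['position'],tooly(o),o['joints'],o['opening'],o['grasp_force'],o['wrist_force'])
c=get_calibration("wrist"); p,d=grab_frame("wrist"); cv2.imwrite("pics/w2.png",p[:,:,::-1]); np.save("w2_d.npy",d); np.save("w2_T.npy",c['T'])
P=cloud(c,d)
y=np.array([.9225,-.386]); x=np.array([-.386,-.9225]); q=P[...,:2]-np.array([.5563,.0289]); fx=q@x*1000; fy=q@y*1000
z=P[...,2]*1000
def rep(n,m):
    if m.sum()>5: print(n,m.sum(),"fx",np.percentile(fx[m],[1,50,99]).round(1),"fy",np.percentile(fy[m],[1,50,99]).round(1),"z",np.median(z[m]).round(1))
v=(d>0)&(abs(fx)<60)&(abs(fy)<110)
rep("plate",v&(z>6)&(z<14)); rep("V",v&(z>25)&(z<33)&(fy<-40)); rep("jaw",v&(z>25)&(z<33)&(fy>-45)&(fy<18));rep("housing",v&(z>46)&(z<54));rep("ring",v&(z>59)&(z<66)&(fy>20));rep("knob",v&(z>82)&(z<90)&(fy>20))
m=v&(z>46)&(z<54)
W=P[m]; 
if len(W)>9: print(cv2.minAreaRect((W[:,:2]*1000).astype(np.float32)))
b=(d>0)&(np.hypot(*(P[...,:2]-o['position'][:2]).transpose(2,0,1))<.035)&(z>90)&(z<150)
if b.sum(): print("bush z hist",np.histogram(z[b],np.arange(90,155,5)), )
E
```

```text
6.65 [0.50631626 0.04880517 0.15901169] (np.float64(3.558984683941087), array([-7.58478187e-04, -5.73970727e-04, -9.99999548e-01])) [ 0.06833125  0.49644488 -0.37068795  1.97694659  0.26663894  0.71574488
 -0.40227005] 0.35746544606492586 39.94889974594116 [ 0.02010663 -1.1338273  -1.61256241]
plate 8891 fx [-41.2 -20.9  36.1] fy [-96.2 -32.4  88.4] z 9.8
V 2299 fx [-30.4  -6.1  20.9] fy [-94.5 -77.8 -56.6] z 29.8
jaw 1040 fx [-17.2  -2.7   9. ] fy [-25.1 -12.6  17.8] z 28.4
housing 3116 fx [-36.  -21.6  32.3] fy [20.9 32.7 89.1] z 49.5
ring 3610 fx [-29.2  -6.4  25.7] fy [27.7 47.4 82.8] z 61.8
knob 946 fx [-16.1  -2.3  13.1] fy [44.7 54.4 65.7] z 85.4
((608.1383056640625, 8.65682601928711), (69.84790802001953, 70.42428588867188), 67.2509765625)
bush z hist (array([   0,   18,  169,  121,    4,    0,    0,  232, 3067,  629,  923,
       1098]), array([ 90,  95, 100, 105, 110, 115, 120, 125, 130, 135, 140, 145, 150]))
```

View pics/w2.png

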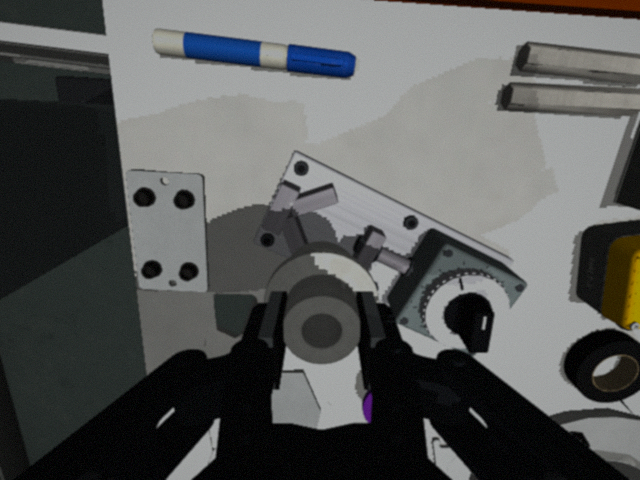

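Wrist view: the bush is held upright at (320,320), the V is at (300,210), the jaw at (375,245) and the knob at (468,312). The fixture agrees within about 1.5 mm. I'll correct and lower.

Request:
carry_out --pt "0.014 0.067 0 0 0 0 1" --pt "0 0 0.2 0 0 0 1" --pt "0 0 0.4 0 0 0 1" --pt "0 0 0.4 0 0 0 1" --pt "0 0 0.3 0 0 0 1" --pt "0 0 0.2 0 0 0 1" --pt "0 0 0.15 0 0 0 1" --pt "0 0 0.06 0 0 0 1" --pt "0 0 0 0 0 0 1"

```text
t: 7.6
position: [0.5101, 0.0505, 0.0737]
ee_rot: [-2.151, -2.29, 0.0]
wrist_force: [0.1, 0.0, -2.0]
opening: 0.358
grasp_force: 39.9
```

Request:
carry_out --pt "0 0 0.02 0 0 0 1" --pt "0 0 0.02 0 0 0 1" --pt "0 0 0 0 0 0 1"

```text
t: 7.9
position: [0.5102, 0.0505, 0.072]
ee_rot: [2.151, 2.29, 0.001]
wrist_force: [-0.6, 0.7, -1.4]
opening: 0.359
grasp_force: 39.9
```

Request:
carry_out --pt "0 0 0.02 0 0 0 1" --pt "0 0 0.0 0 0 0 1"

```text
t: 8.1
position: [0.51, 0.0505, 0.0708]
ee_rot: [2.151, 2.29, 0.0]
wrist_force: [0.6, 0.1, -2.3]
opening: 0.357
grasp_force: 39.9
```

Request:
carry_out --pt "0 0 0.02 0 0 0 1" --pt "0 0 0.0 0 0 0 1"

```text
t: 8.3
position: [0.5101, 0.0505, 0.0699]
ee_rot: [2.151, 2.29, 0.0]
wrist_force: [-0.6, -0.2, 0.6]
opening: 0.356
grasp_force: 40.3
```

Request:
carry_out --pt "0 0 0.01 0 0 0 1" --pt "0 0 0 0 0 0 1" --pt "0 0 0 0 0 0 0.35" --pt "0 0 0 0 0 0 0.35" --pt "0 0 0 0 0 0 0.35" --pt "0 0 0 0 0 0 0.35" --pt "0 0 0 0 0 0 0.35"

```text
t: 9.0
position: [0.51, 0.0505, 0.0693]
ee_rot: [-2.151, -2.29, 0.0]
wrist_force: [0.4, 0.2, -1.4]
opening: 0.647
grasp_force: 0.0
```

Request:
carry_out --pt "0 0 -0.1 0 0 0 0.35" --pt "0 0 -0.3 0 0 0 0.35" --pt "0 0 -0.5 0 0 0 0.35" --pt "0 0 -0.6 0 0 0 0.35" --pt "0 0 -0.6 0 0 0 0.35" --pt "0 0 -0.4 0 0 0 0.35" --pt "0 0 0 0 0 0 0.35"

```text
t: 9.7
position: [0.5111, 0.0506, 0.1971]
ee_rot: [2.149, 2.288, 0.005]
wrist_force: [0.3, 0.9, -0.5]
opening: 0.648
grasp_force: 0.0
```

```bash
cat > m.py <<'E'
from h import *
import sys
o=get_obs(); print(o['t'],o['position'],tooly(o),o['opening'])
c=get_calibration("wrist"); p,d=grab_frame("wrist"); cv2.imwrite(f"pics/{sys.argv[1]}.png",p[:,:,::-1])
P=cloud(c,d); y=np.array([.9225,-.386]); x=np.array([-.386,-.9225]); q=P[...,:2]-np.array([.5575,.0297]); fx=q@x*1000; fy=q@y*1000; z=P[...,2]*1000
def rep(n,m):
    if m.sum()>5:
        W=(P[m][:,:2]*1000).astype(np.float32); print(n,m.sum(),"fx",np.percentile(fx[m],[1,50,99]).round(1),"fy",np.percentile(fy[m],[1,50,99]).round(1),"z",np.median(z[m]).round(1),"circ",np.round(cv2.minEnclosingCircle(W)[0],1),"rect",cv2.minAreaRect(W))
v=(d>0)&(abs(fx)<60)&(abs(fy)<110)
rep("V",v&(z>25)&(z<33)&(fy<-40)); rep("jaw",v&(z>26)&(z<32)&(fy>-45)&(fy<0)&(abs(fx)<20)); rep("flange",v&(z>40)&(z<46)&(fy<0)); rep("collar",v&(z>61)&(z<67)&(fy<0));rep("ring",v&(z>59)&(z<66)&(fy>20));rep("knob",v&(z>82)&(z<90)&(fy>20))
E
python3 m.py w3
```

```text
9.7 [0.51111938 0.05063087 0.19710068] (np.float64(3.5741301232307787), array([ 4.18120662e-03,  3.77038124e-04, -9.99991188e-01])) 0.6475042634436128
V 1322 fx [-29.7  -4.4  27.9] fy [-95.4 -83.6 -46.3] z 29.8 circ [494.   56.9] rect ((489.5623779296875, 54.38703155517578), (57.236244201660156, 53.144771575927734), 89.86497497558594)
jaw 619 fx [-16.   -1.   15.1] fy [-22.6 -16.   -1.1] z 29.0 circ [536.7  38.1] rect ((537.4453735351562, 35.58827590942383), (37.74507141113281, 30.615894317626953), 15.963971138000488)
flange 1757 fx [-26.2  -8.8  23.9] fy [-77.  -56.7 -26.9] z 43.8 circ [509.9  50.4] rect ((509.7492980957031, 50.39965057373047), (51.63978958129883, 52.32948303222656), 2.3511962890625)
collar 1102 fx [-16.4  -1.5  14.1] fy [-67.2 -52.3 -37. ] z 63.8 circ [509.8  50.6] rect ((509.9770202636719, 50.63871765136719), (31.119020462036133, 31.543733596801758), 4.364837646484375)
ring 2727 fx [-27.9  -5.4  25.1] fy [26.9 47.  81.9] z 61.8 circ [608.2   8.8] rect ((608.14501953125, 9.794910430908203), (58.01390075683594, 56.68031692504883), 25.898088455200195)
knob 700 fx [-14.8  -0.8  14.1] fy [44.  53.7 65. ] z 85.5 circ [608.2   8.6] rect ((608.083251953125, 8.543987274169922), (12.931283950805664, 30.27928924560547), 4.426628112792969)
```

View pics/w3.png

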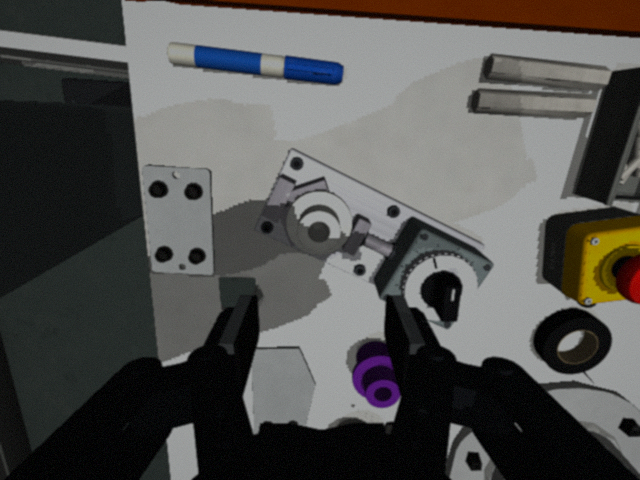

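The bush stands upright (flange at 43.8 mm, collar top at 63.8 mm), 2.7 mm to the +y side of the nest. Now I go above the knob.

Request:
carry_out --pt "-0.1 0.2 0 0 0 0 0.5" --pt "-0.2 0.4 0 0 0 0 0.5" --pt "-0.25 0.5 0 0 0 0 0.5" --pt "-0.25 0.5 0 0 0 0 0.5" --pt "-0.16 0.304 0 0 0 0 0.5" --pt "0 0 0 0 0 0.1 0.5" --pt "0 0 0 0 0 0 0.5" --pt "0 0 0 0 0 0 0.5"

```text
t: 10.55
position: [0.6075, 0.0089, 0.1938]
ee_rot: [-2.165, -2.275, 0.001]
wrist_force: [-1.1, -0.0, 0.6]
opening: 0.501
grasp_force: 0.0
```

```bash
python3 m.py w4; python3 -c "
from h import *
o=get_obs();print(delta(o,(.6081,.0085,.097)),o['ft_torque'],o['joint_torque'][6],o['joints'])"
```

```text
10.55 [0.60748392 0.00886046 0.19375921] (np.float64(2.8291507979979755), array([-1.11056068e-03,  5.74801469e-05, -9.99999382e-01])) 0.5005959584496047
V 1168 fx [-30.3  -5.8  17. ] fy [-95.2 -86.3 -55.4] z 29.9 circ [493.9  57.3] rect ((489.6914978027344, 59.09950256347656), (61.38096237182617, 43.986846923828125), 66.71936798095703)
jaw 770 fx [-16.1  -0.9  15.1] fy [-25.3 -15.4  -1.1] z 29.1 circ [542.5  36.4] rect ((545.7619018554688, 35.2553825378418), (31.970794677734375, 25.87484359741211), 69.58804321289062)
flange 2045 fx [-26.5 -10.   23.8] fy [-76.8 -44.8 -26.3] z 43.9 circ [509.9  50.6] rect ((510.08953857421875, 50.5919303894043), (52.211280822753906, 52.044002532958984), 45.16281509399414)
collar 1353 fx [-16.3  -1.6  13.9] fy [-66.7 -51.9 -36.3] z 63.9 circ [510.1  50.6] rect ((510.2862854003906, 50.632102966308594), (31.965072631835938, 31.471946716308594), 23.417438507080078)
ring 3758 fx [-27.9  -3.9  26.8] fy [27.6 51.8 82.4] z 62.0 circ [608.6   8.3] rect ((608.470703125, 8.430931091308594), (58.43532180786133, 58.81047439575195), 12.057599067687988)
knob 794 fx [-14.9  -1.4  13.5] fy [44.6 54.7 65.4] z 85.7 circ [608.5   8.6] rect ((608.2987060546875, 8.811583518981934), (12.65725326538086, 29.58787727355957), 3.3671088218688965)
[-0.00850565  0.01266886  1.9409424 ] [ 0.00585192  0.01560155 -0.04227672] -0.02260965993627906 [ 0.13628982  0.58405459 -0.36245118  1.69265251  0.24981496  0.9114142
 -0.2757897 ]
```

Request:
carry_out --pt "-0.005 0.018 0.2 0 0 0 0.5" --pt "0 0 0.4 0 0 0 0.5" --pt "0 0 0.5 0 0 0 0.5" --pt "0 0 0.4 0 0 0 0.5" --pt "0 0 0.25 0 0 0 0.5" --pt "0 0 0.12 0 0 0 0.5" --pt "0 0 0 0 0 0 0.5" --pt "0 0 0 0 0 0 0.5"

```text
t: 11.4
position: [0.6093, 0.0085, 0.1015]
ee_rot: [2.166, 2.275, 0.001]
wrist_force: [0.3, 1.0, 0.2]
opening: 0.5
grasp_force: 0.0
```

Request:
carry_out --pt "0 0 0 0 0 0 1" --pt "0 0 0 0 0 0 1" --pt "0 0 0 0 0 0 1" --pt "0 0 0 0 0 0 1" --pt "0 0 0 0 0 0 1" --pt "0 0 0 0 0 0 1" --pt "0 0 0 0 0 0 1" --pt "0 0 0 0 0 0 1" --force 40

```text
t: 12.2
position: [0.6086, 0.0083, 0.1016]
ee_rot: [2.167, 2.275, -0.001]
wrist_force: [-7.4, -1.3, 11.9]
opening: 0.135
grasp_force: 40.7
```

```bash
cat > s.py <<'E'
from h import *
o=get_obs();print(o['t'],o['position'].round(4),tooly(o)[0].round(2),"F",o['wrist_force'].round(1),"T",o['ft_torque'].round(3),"jt",o['joint_torque'][4:].round(3),o['joints'][6].round(3),o['opening'].round(3))
E
python3 s.py
```

```text
Traceback (most recent call last):
  File "s.py", line 2, in <module>
    o=get_obs();print(o['t'],o['position'].round(4),tooly(o)[0].round(2),"F",o['wrist_force'].round(1),"T",o['ft_torque'].round(3),"jt",o['joint_torque'][4:].round(3),o['joints'][6].round(3),o['opening'].round(3))
                                                                                                                                                                                               ^^^^^^^^^^^^^^^^^^
AttributeError: 'float' object has no attribute 'round'
```

Request:
carry_out --pt "0 -0.015 0 0 0 0.2 1" --pt "0 0 0 0 0 0.5 1" --pt "0 0 0 0 0 0.5 1" --pt "0 0 0 0 0 0.5 1" --pt "0 0 0 0 0 0.5 1"

```text
t: 12.7
position: [0.6083, 0.0083, 0.1016]
ee_rot: [2.491, 1.913, 0.001]
wrist_force: [-4.9, -0.8, 8.5]
opening: 0.135
grasp_force: 40.5
```

```bash
sed -i "s/o\['opening'\].round(3)/o['opening']/" s.py; python3 s.py
```

```text
12.7 [0.6083 0.0083 0.1016] -14.96 F [-4.9 -0.8  8.5] T [-0.035  0.901  0.279] jt [ 0.562 -1.177  1.555] -0.573 0.13543592425697606
```

Request:
carry_out --pt "0 0 0 0 0 0.4 1" --pt "0 0 0 0 0 0.2 1" --pt "0 0 0 0 0 0.2 1" --pt "0 0 0 0 0 0.2 1" --pt "0 0 0 0 0 0.2 1"

```text
t: 13.2
position: [0.6082, 0.0083, 0.1016]
ee_rot: [2.641, 1.7, 0.0]
wrist_force: [-3.7, -1.0, 9.8]
opening: 0.134
grasp_force: 40.5
```

```bash
python3 s.py; python3 m.py w5 | cut -c1-130
```

```text
13.2 [0.6082 0.0083 0.1016] -24.46 F [-3.7 -1.   9.8] T [-0.099  1.011  0.25 ] jt [ 0.254 -1.434  0.465] -0.704 0.1338732984295755
13.2 [0.60821988 0.0083303  0.10163476] (np.float64(-24.46157635637874), array([ 3.63023872e-04, -7.39071916e-05, -9.99999931e-01]
V 1183 fx [-31.  -15.4   9.1] fy [-95.4 -86.7 -43.5] z 29.9 circ [495.1  57.6] rect ((493.4344177246094, 70.35067749023438), (63.8
jaw 1528 fx [-16.3  -1.3  15.1] fy [-37.9 -20.1  -1. ] z 29.0 circ [540.2  45.1] rect ((541.7976684570312, 42.87413787841797), (32
flange 3433 fx [-26.7 -12.3  23.8] fy [-74.6 -40.7 -25.8] z 44.0 circ [510.6  50.5] rect ((514.0891723632812, 51.297523498535156),
collar 2602 fx [-16.6  -2.1  13.8] fy [-66.6 -51.  -35.9] z 63.9 circ [510.3  50.4] rect ((510.6435852050781, 50.544273376464844),
ring 5536 fx [-28.4 -12.6  10. ] fy [27.9 56.2 83.3] z 62.0 circ [608.6   8.7] rect ((611.8638305664062, 15.791959762573242), (43.
knob 2319 fx [-15.1  -5.7  13.7] fy [38.2 55.7 73.7] z 85.8 circ [610.7  12.4] rect ((612.0851440429688, 9.975234031677246), (32.1
```

Request:
carry_out --pt "0 0 0 0 0 0.2 1" --pt "0 0 0 0 0 0.2 1" --pt "0 0 0 0 0 0.2 1" --pt "0 0 0 0 0 0.2 1" --pt "0 0 0 0 0 0.2 1"

```text
t: 13.75
position: [0.6081, 0.0084, 0.1016]
ee_rot: [2.754, 1.512, 0.0]
wrist_force: [-6.3, 0.5, 10.2]
opening: 0.134
grasp_force: 40.6
```

```bash
python3 s.py
```

```text
13.75 [0.6081 0.0084 0.1016] -32.46 F [-6.3  0.5 10.2] T [-0.056  1.162  0.254] jt [ 0.299 -1.63   0.462] -0.813 0.13397943708118007
```

Request:
carry_out --pt "0 0 0 0 0 0.15 1" --pt "0 0 0 0 0 0.15 1" --pt "0 0 0 0 0 0.15 1" --pt "0 0 0 0 0 0.15 1"

```text
t: 14.15
position: [0.608, 0.0084, 0.1016]
ee_rot: [2.814, 1.396, -0.0]
wrist_force: [-5.6, 1.2, 10.6]
opening: 0.132
grasp_force: 40.6
```

```bash
python3 s.py; python3 m.py w6 | cut -c1-130
```

```text
14.15 [0.608  0.0084 0.1016] -37.24 F [-5.6  1.2 10.6] T [0.011 1.211 0.296] jt [ 0.264 -1.741  0.281] -0.879 0.1324811818261549
14.15 [0.60804651 0.0083987  0.10161325] (np.float64(-37.240050525561465), array([-2.4300415e-05, -1.8424982e-05, -1.0000000e+00])
V 869 fx [-31.2 -16.9   1.6] fy [-95.3 -85.7 -41.3] z 29.8 circ [497.5  62.8] rect ((497.9794006347656, 72.30430603027344), (22.36
jaw 1471 fx [-16.3  -1.3  14.7] fy [-39.6 -22.2  -1.1] z 29.0 circ [539.8  45.5] rect ((541.3140869140625, 43.37519836425781), (41
flange 3118 fx [-26.6 -12.   23.8] fy [-74.  -40.1 -25.6] z 44.0 circ [510.6  50.7] rect ((514.4656372070312, 51.23808288574219), 
collar 2354 fx [-16.5  -2.   13.7] fy [-66.4 -50.7 -35.8] z 63.9 circ [510.3  50.5] rect ((510.52362060546875, 50.63420486450195),
ring 5545 fx [-28.4 -12.7  13.9] fy [28.1 60.9 83.3] z 62.0 circ [608.8   8.5] rect ((613.3554077148438, 14.078849792480469), (45.
knob 2317 fx [-15.2  -4.6  13.4] fy [40.  56.1 74.4] z 85.8 circ [611.3  11.3] rect ((608.4873046875, 11.549124717712402), (30.991
```

Request:
carry_out --pt "0 0 0 0 0 0.15 1" --pt "0 0 0 0 0 0.15 1" --pt "0 0 0 0 0 0.15 1" --pt "0 0 0 0 0 0.15 1" --pt "0 0 0 0 0 0.15 1"

```text
t: 14.7
position: [0.608, 0.0084, 0.1016]
ee_rot: [-2.884, -1.247, 0.0]
wrist_force: [-6.4, 1.0, 11.5]
opening: 0.134
grasp_force: 40.7
```

```bash
python3 s.py; python3 m.py w7 | grep -E "collar|flange"
```

```text
14.7 [0.608  0.0084 0.1016] -43.24 F [-6.4  1.  11.5] T [0.102 1.309 0.231] jt [ 0.286 -1.873  0.267] -0.961 0.13436643536354756
flange 2987 fx [-26.6 -11.6  23.9] fy [-73.8 -40.  -26. ] z 44.0 circ [510.3  50.9] rect ((514.2838134765625, 51.04962158203125), (45.28813552856445, 52.14643478393555), 8.122809410095215)
collar 2224 fx [-16.5  -2.   13.8] fy [-66.5 -50.7 -36. ] z 63.9 circ [510.3  50.3] rect ((510.2878112792969, 50.538352966308594), (32.29785919189453, 31.98794174194336), 32.619876861572266)
```

Request:
carry_out --pt "0 0 0 0 0 0.15 1" --pt "0 0 0 0 0 0.15 1" --pt "0 0 0 0 0 0.15 1"

```text
t: 15.05
position: [0.6079, 0.0084, 0.1016]
ee_rot: [-2.921, -1.155, 0.0]
wrist_force: [-6.0, -0.1, 10.8]
opening: 0.132
grasp_force: 40.7
```

```bash
python3 s.py; python3 m.py w8 | grep -E "collar|flange"
```

```text
15.05 [0.6079 0.0084 0.1016] -46.84 F [-6.  -0.1 10.8] T [0.091 1.39  0.28 ] jt [ 0.308 -1.946  0.269] -1.009 0.1320770492217501
flange 2797 fx [-26.6 -12.4  21.3] fy [-74.2 -39.9 -26.6] z 44.0 circ [510.1  51.4] rect ((513.4332885742188, 51.64616394042969), (44.917503356933594, 51.14887237548828), 5.699063301086426)
collar 2143 fx [-16.4  -2.   13.6] fy [-67.4 -51.5 -36.6] z 63.9 circ [509.4  50.5] rect ((509.63226318359375, 50.90137481689453), (31.865856170654297, 32.68925476074219), 58.792903900146484)
```

Request:
carry_out --pt "0 0 0 0 0 0.15 1" --pt "0 0 0 0 0 0.15 1" --pt "0 0 0 0 0 0.15 1" --pt "0 0 0 0 0 0.15 1"

```text
t: 15.5
position: [0.6079, 0.0085, 0.1016]
ee_rot: [-2.967, -1.032, 0.0]
wrist_force: [-5.9, 1.0, 11.2]
opening: 0.14
grasp_force: 40.8
```

```bash
python3 s.py; python3 m.py w9 | grep -E "collar|flange"
```

```text
15.5 [0.6079 0.0085 0.1016] -51.63 F [-5.9  1.  11.2] T [0.081 1.429 0.336] jt [ 0.313 -2.039  0.243] -1.074 0.13961443607644797
flange 2255 fx [-26.7 -14.9  10.2] fy [-74.8 -39.8 -27.3] z 44.0 circ [509.4  52. ] rect ((517.3236694335938, 57.38947677612305), (31.725175857543945, 52.46939468383789), 35.99732971191406)
collar 1499 fx [-16.6  -6.6   6.1] fy [-68.2 -52.6 -37.4] z 63.9 circ [509.1  51.7] rect ((510.0314025878906, 55.317352294921875), (23.134780883789062, 32.48427963256836), 74.99457550048828)
```

Request:
carry_out --pt "0 0 0 0 0 0.1 1" --pt "0 0 0 0 0 0.1 1" --pt "0 0 0 0 0 0.1 1"

```text
t: 15.85
position: [0.6079, 0.0085, 0.1016]
ee_rot: [-2.988, -0.97, 0.0]
wrist_force: [-6.6, 0.8, 11.0]
opening: 0.139
grasp_force: 40.8
```

```bash
python3 s.py; python3 m.py w10 | grep -E "collar|flange"
```

```text
15.85 [0.6079 0.0085 0.1016] -54.02 F [-6.6  0.8 11. ] T [0.148 1.482 0.294] jt [ 0.236 -2.083  0.036] -1.107 0.13879485531883468
flange 2071 fx [-26.6 -15.6   6.4] fy [-74.7 -40.7 -27.3] z 44.0 circ [511.1  53.9] rect ((517.5499877929688, 59.90373992919922), (28.206735610961914, 52.4355354309082), 42.94561767578125)
collar 1189 fx [-16.6  -8.5   1.7] fy [-68.6 -51.8 -37.5] z 63.9 circ [509.   51.9] rect ((510.8757019042969, 57.63987350463867), (18.8467960357666, 33.298240661621094), 72.1424789428711)
```

```bash
cat > a.py <<'E'
from h import *
o=get_obs(); T=[o['ft_torque'][2]]
for i in range(5): grab_frame("top"); T.append(get_obs()['ft_torque'][2])
o=get_obs(); print(o['t'],tooly(o)[0].round(2),np.round(T,3),"mean",np.mean(T[1:]).round(3),o['opening'])
E
python3 a.py
```

```text
16.15 -53.98 [0.295 0.229 0.262 0.269 0.271 0.243] mean 0.255 0.1375379304562063
```

Request:
carry_out --pt "0 0 0 0 0 0.1 1" --pt "0 0 0 0 0 0.05 1"

```text
t: 16.35
position: [0.6079, 0.0086, 0.1016]
ee_rot: [-2.998, -0.939, 0.0]
wrist_force: [-6.7, 0.3, 11.7]
opening: 0.138
grasp_force: 40.9
```

```bash
python3 a.py
```

```text
16.6 -55.19 [0.369 0.245 0.305 0.286 0.345 0.268] mean 0.29 0.1378146822061653
```

Request:
carry_out --pt "0 0 0 0 0 0.1 1" --pt "0 0 0 0 0 0.05 1"

```text
t: 16.8
position: [0.6079, 0.0086, 0.1016]
ee_rot: [-3.007, -0.908, 0.0]
wrist_force: [-6.9, -0.0, 11.4]
opening: 0.139
grasp_force: 40.9
```

```bash
python3 a.py; python3 m.py w11 | grep -E "collar|flange"
```

```text
17.05 -56.38 [0.38  0.326 0.342 0.256 0.339 0.229] mean 0.298 0.1365531215562709
flange 1893 fx [-26.7 -16.3   2.6] fy [-74.9 -41.9 -27.5] z 44.0 circ [510.1  53.3] rect ((517.3070678710938, 61.85391616821289), (25.60860824584961, 53.16352081298828), 49.764129638671875)
collar 913 fx [-16.7 -10.1  -3.3] fy [-67.8 -51.4 -38.2] z 63.9 circ [510.3  54.9] rect ((512.09326171875, 59.584983825683594), (13.891284942626953, 31.98748207092285), 68.73749542236328)
```

```bash
sed -i 's/range(5)/range(10)/; s/np.round(T,3),//' a.py; python3 a.py
```

```text
17.6 -56.38 mean 0.31 0.1354449164107694
```

Request:
carry_out --pt "0 0 0 0 0 0.05 1" --pt "0 0 0 0 0 0.05 1"

```text
t: 17.8
position: [0.6079, 0.0085, 0.1016]
ee_rot: [-3.013, -0.887, 0.0]
wrist_force: [-6.6, 1.0, 11.0]
opening: 0.138
grasp_force: 41.0
```

```bash
python3 a.py
```

```text
18.3 -57.18 mean 0.334 0.13745247654889511
```

Request:
carry_out --pt "0 0 0 0 0 0.05 1" --pt "0 0 0 0 0 0.05 1"

```text
t: 18.5
position: [0.6079, 0.0086, 0.1016]
ee_rot: [-3.019, -0.866, 0.001]
wrist_force: [-6.6, 0.8, 12.1]
opening: 0.137
grasp_force: 41.0
```

```bash
python3 a.py; python3 - <<'E'
from h import *
c=get_calibration("top"); p,d=grab_frame("top"); cv2.imwrite("pics/top9.png",p[:,:,::-1]); P=cloud(c,d)
m=(d>0)&(np.hypot(P[...,0]-.505,P[...,1]-.05)<.04); z=P[...,2]
for lo,hi in((.06,.07),(.04,.049)):
    W=P[m&(z>lo)&(z<hi)]; print(len(W),cv2.minEnclosingCircle((W[:,:2]*1000).astype(np.float32)))
E
```

```text
19.0 -57.98 mean 0.335 0.14049362406777896
0 ((0.0, 0.0), 0.0)
0 ((0.0, 0.0), 0.0)
```

Request:
carry_out --pt "0 0 0 0 0 0.05 1" --pt "0 0 0 0 0 0.05 1"

```text
t: 19.25
position: [0.6079, 0.0086, 0.1016]
ee_rot: [-3.025, -0.845, 0.001]
wrist_force: [-6.0, -0.3, 11.3]
opening: 0.133
grasp_force: 41.1
```

```bash
sed -i 's/range(10)/range(15)/' a.py; python3 a.py;  python3 m.py w12 | grep -E "collar|flange"
```

```text
20.0 -58.78 mean 0.354 0.13900582173418657
flange 1731 fx [-26.8 -16.9  -1. ] fy [-74.9 -43.1 -27.6] z 44.0 circ [511.1  55.2] rect ((516.9335327148438, 63.47638702392578), (23.054157257080078, 52.00381088256836), 54.585960388183594)
collar 604 fx [-16.9 -11.9  -8. ] fy [-65.9 -51.5 -39.7] z 63.9 circ [511.7  58.6] rect ((512.951416015625, 61.5415153503418), (9.919777870178223, 29.08030891418457), 66.8138656616211)
```

Request:
carry_out --pt "0 0 0 0 0 0.04 1" --pt "0 0 0 0 0 0.04 1"

```text
t: 20.25
position: [0.6079, 0.0086, 0.1016]
ee_rot: [-3.03, -0.828, 0.0]
wrist_force: [-7.0, 1.2, 11.1]
opening: 0.134
grasp_force: 41.1
```

```bash
python3 a.py
```

```text
21.0 -59.41 mean 0.363 0.13810427900428074
```

The holding torque is 0.363 N m, which is about 9.5 N of squeeze. I'll let go and retreat.

Request:
carry_out --pt "0 0 0 0 0 0 0.7" --pt "0 0 0 0 0 0 0.5" --pt "0 0 0 0 0 0 0.5" --pt "0 0 0 0 0 0 0.5" --pt "0 0 0 0 0 0 0.5" --pt "0 0 0 0 0 0 0.5"

```text
t: 21.6
position: [0.6082, 0.0083, 0.1007]
ee_rot: [-3.031, -0.828, 0.0]
wrist_force: [1.0, 0.1, -0.2]
opening: 0.499
grasp_force: 0.0
```

Request:
carry_out --pt "0 0 -0.1 0 0 0 0.5" --pt "0 0 -0.3 0 0 0 0.5" --pt "0 0 -0.5 0 0 0 0.5" --pt "0 0 -0.6 0 0 0 0.5" --pt "0 0 -0.6 0 0 0 0.5" --pt "0 0 -0.4 0 0 0 0.5" --pt "0 0 0 0 0 0 0.5" --pt "0 0 0 0 0 0 0.5"

```text
t: 22.4
position: [0.6083, 0.0083, 0.2269]
ee_rot: [3.03, 0.827, 0.002]
wrist_force: [-0.3, -1.2, -0.3]
opening: 0.5
grasp_force: 0.0
```

```bash
python3 m.py w13; python3 - <<'E'
from h import *
p=cv2.imread("pics/w13.png"); s,_=grab_frame("scene")
cv2.imwrite("pics/fin.png",np.vstack([cv2.resize(p,(480,360)),cv2.resize(s[220:350,240:500,::-1],(480,240))]))
E
```

```text
22.4 [0.60829802 0.0082911  0.22688562] (np.float64(-59.454990947608024), array([ 1.33251615e-03,  1.17434195e-04, -9.99999105e-01])) 0.5003404157861376
V 335 fx [-30.7 -10.9  29.6] fy [-95.2 -90.1 -56.3] z 30.0 circ [494.4  56.6] rect ((487.2901306152344, 61.02192306518555), (61.74748992919922, 38.80022430419922), 62.18049621582031)
jaw 543 fx [-15.9  -0.8  15.3] fy [-33.  -24.3  -0.7] z 29.0 circ [539.1  37.1] rect ((542.2054443359375, 36.40338134765625), (32.261356353759766, 33.24171829223633), 67.66110229492188)
flange 1177 fx [-26.3  -8.2  24. ] fy [-75.4 -42.9 -27.9] z 44.0 circ [508.6  51.2] rect ((511.38714599609375, 51.069976806640625), (52.310420989990234, 46.981658935546875), 88.43647766113281)
collar 786 fx [-16.1  -1.3  14.1] fy [-68.6 -52.9 -38.1] z 63.9 circ [508.5  51.6] rect ((508.792236328125, 51.369140625), (31.429533004760742, 31.326684951782227), 24.78652000427246)
ring 3060 fx [-27.8  -3.   26.9] fy [28.4 58.9 83.1] z 62.1 circ [608.6   8.3] rect ((608.70947265625, 8.318000793457031), (58.5406379699707, 58.62919998168945), 30.856687545776367)
knob 643 fx [-14.4  -0.9  13.6] fy [44.1 56.1 67.6] z 85.7 circ [609.1   8.3] rect ((609.0662231445312, 8.536582946777344), (29.566219329833984, 12.938441276550293), 31.09041404724121)
```

View pics/fin.png

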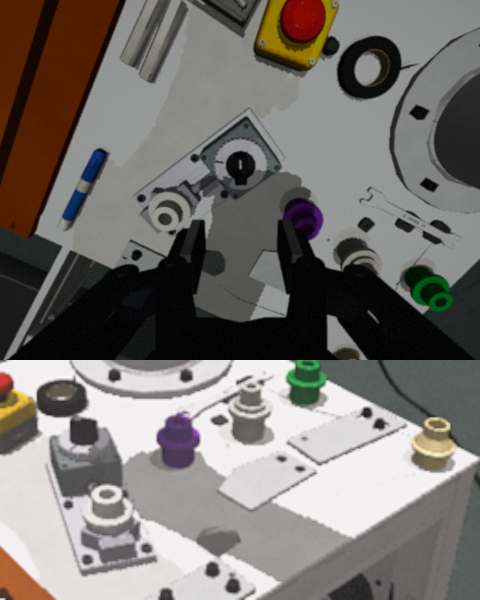

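The knob and ring look right and the bush is held. But its centre reads about 0.8 mm off on both axes, as if it touched only one V face. I'll look closer along the fixture's axis.

Request:
carry_out --pt "-0.2 -0.27 0 0 0 0.5 0.5" --pt "0 0 0 0 0 0.5 0.5" --pt "0 0 0 0 0 0.95 0.5" --pt "0 0 0 0 0 0.95 0.5" --pt "0 0 0 0 0 0.95 0.5" --pt "0 0 0 0 0 0.95 0.5" --pt "0 0 0 0 0 0.95 0.5" --pt "0 0 0 0 0 0.9 0.5" --pt "-0.4 0 0 0 0 0 0.5" --pt "-0.5 0 0 0 0 0 0.5" --pt "-0.5 0 0 0 0 0 0.5" --pt "-0.3 0 0 0 0 0 0.5" --pt "0 0 0 0 0 0 0.5" --pt "0 0 0 0 0 0 0.5"

```text
t: 23.9
position: [0.5145, 0.0476, 0.2257]
ee_rot: [3.08, -0.616, -0.0]
wrist_force: [0.2, -0.4, 0.9]
opening: 0.501
grasp_force: 0.0
```

```bash
python3 -c "
from h import *
o=get_obs();print(delta(o,(.508,.051,.15)),tooly(o)[0],o['joints'])"; python3 m.py w14|cut -c1-170
```

```text
[-0.14604581 -0.01350301  1.51305016] -112.62999933646488 [-0.35494156  0.39560967  0.19300773  1.92329225 -0.10002521  0.83202512
 -2.07478465]
23.9 [0.51449525 0.04757694 0.22565167] (np.float64(-112.62999933646488), array([-1.97674905e-04, -1.30556839e-04, -9.99999972e-01])) 0.5005494960044781
V 529 fx [-29.6   0.6  29.8] fy [-94.6 -87.6 -59.2] z 30.0 circ [494.6  56. ] rect ((486.27789306640625, 58.85096740722656), (61.880836486816406, 36.72662353515625), 69.3
jaw 594 fx [-15.4   0.5  15.6] fy [-33.  -23.9  -0.8] z 28.8 circ [538.5  37.6] rect ((541.527099609375, 35.89448547363281), (31.389453887939453, 32.9451904296875), 65.79
flange 1460 fx [-25.6  -0.3  24.1] fy [-78.7 -45.6 -28.3] z 43.9 circ [508.1  50.9] rect ((508.1429443359375, 51.22450256347656), (51.580318450927734, 52.35107421875), 68
collar 893 fx [-15.8  -1.1  14.4] fy [-69.  -53.3 -38.4] z 63.9 circ [508.1  51.2] rect ((507.9626770019531, 50.7845458984375), (31.151517868041992, 31.47995948791504), 6
ring 4419 fx [-27.    0.5  27.6] fy [27.9 55.7 82.7] z 62.0 circ [608.4   8.1] rect ((608.3328247070312, 7.9796142578125), (58.76337814331055, 57.83633041381836), 70.1152
knob 938 fx [-13.4  -0.1  13.9] fy [43.5 55.3 66.9] z 85.7 circ [608.4   8.2] rect ((608.4327392578125, 8.142658233642578), (29.931163787841797, 13.022729873657227), 31.5
```

All views agree: relative to the fixture the bush is at (-0.9, +1.0) mm, so it rests on the -x face only. I'll grip the collar lightly, slide it home along that face under force watch, then re-snug the knob.

Request:
carry_out --pt "-0.146 -0.014 0.2 0 0 0 0.35" --pt "0 0 0.5 0 0 0 0.35" --pt "0 0 0.6 0 0 0 0.35" --pt "0 0 0.6 0 0 0 0.35" --pt "0 0 0.5 0 0 0 0.35" --pt "0 0 0.4 0 0 0 0.35" --pt "0 0 0.2 0 0 0 0.35" --pt "0 0 0.1 0 0 0 0.35" --pt "0 0 0 0 0 0 0.35" --pt "0 0 0 0 0 0 0.35"

```text
t: 24.95
position: [0.5082, 0.051, 0.0714]
ee_rot: [-3.08, 0.617, -0.001]
wrist_force: [0.4, 0.0, -0.1]
opening: 0.651
grasp_force: 0.0
```

Request:
carry_out --pt "0 0 0 0 0 0 1" --pt "0 0 0 0 0 0 1" --pt "0 0 0 0 0 0 1" --pt "0 0 0 0 0 0 1" --pt "0 0 0 0 0 0 1" --pt "0 0 0 0 0 0 1" --force 25

```text
t: 25.55
position: [0.5081, 0.0511, 0.0715]
ee_rot: [-3.08, 0.617, -0.001]
wrist_force: [-1.7, 0.4, 9.0]
opening: 0.367
grasp_force: 24.0
```

```bash
cat > f.py <<'E'
from h import *
F=[];Q=[]
for i in range(4):
    o=get_obs(); R=Ro.from_rotvec(o['ee_rot']).as_matrix(); F.append(R.T@o['wrist_force']); Q.append(o['position']); grab_frame("top")
p=np.mean(Q,0); q=p[:2]-np.array([.6084,.0082]); print(o['t'],p.round(4),"Ftool",np.mean(F,0).round(1),"fix xy mm",(1000*q@[-.386,-.9225]).round(2),(1000*q@[.9225,-.386]+55).round(2),o['opening'],o['grasp_force'])
E
python3 f.py
```

```text
25.7 [0.5081 0.0512 0.0715] Ftool [-1.7  0.6 -8.5] fix xy mm -0.9 -54.13 0.36322471164275233 24.042293429374695
```

Request:
carry_out --pt "-0.006 0.006 0 0 0 0 1" --pt "0 0 0 0 0 0 1"

```text
t: 25.95
position: [0.508, 0.0511, 0.0715]
ee_rot: [-3.08, 0.617, -0.002]
wrist_force: [0.6, 0.9, 6.6]
opening: 0.36
grasp_force: 24.2
```

```bash
python3 f.py
```

```text
26.1 [0.508  0.0511 0.0715] Ftool [-0.4 -1.  -6.3] fix xy mm -0.81 -54.19 0.36343533004303497 24.25228178501129
```

Request:
carry_out --pt "-0.006 0.006 0 0 0 0 1" --pt "0 0 0 0 0 0 1"

```text
t: 26.35
position: [0.5079, 0.0511, 0.0716]
ee_rot: [-3.079, 0.617, -0.003]
wrist_force: [1.6, 2.3, 6.1]
opening: 0.364
grasp_force: 24.5
```

```bash
python3 f.py
```

```text
26.5 [0.5079 0.0511 0.0715] Ftool [ 0.7 -2.2 -7.1] fix xy mm -0.73 -54.29 0.3641354129548548 24.50373262166977
```

Request:
carry_out --pt "-0.01 0.01 0 0 0 0 1" --pt "0 0 0 0 0 0 1"

```text
t: 26.75
position: [0.5076, 0.051, 0.0716]
ee_rot: [-3.079, 0.616, -0.004]
wrist_force: [3.6, 2.5, 6.8]
opening: 0.359
grasp_force: 24.5
```

```bash
python3 f.py
```

```text
26.9 [0.5076 0.051  0.0716] Ftool [ 2.5 -4.1 -6.7] fix xy mm -0.56 -54.5 0.36194215203088714 24.593922793865204
```

Request:
carry_out --pt "-0.01 0.01 0 0 0 0 1" --pt "0 0 0 0 0 0 1"

```text
t: 27.15
position: [0.5074, 0.051, 0.0717]
ee_rot: [-3.079, 0.616, -0.005]
wrist_force: [6.3, 4.3, 5.3]
opening: 0.361
grasp_force: 24.5
```

```bash
python3 f.py
```

```text
27.3 [0.5074 0.0509 0.0717] Ftool [ 3.7 -5.8 -5.7] fix xy mm -0.44 -54.7 0.361389041937128 24.574533104896545
```

Request:
carry_out --pt "-0.01 0.01 0 0 0 0 1" --pt "0 0 0 0 0 0 1"

```text
t: 27.55
position: [0.5071, 0.0509, 0.0717]
ee_rot: [-3.078, 0.616, -0.007]
wrist_force: [8.2, 5.8, 3.4]
opening: 0.363
grasp_force: 24.5
```

```bash
python3 f.py
```

```text
27.7 [0.5071 0.0509 0.0717] Ftool [ 5.2 -7.9 -4.2] fix xy mm -0.31 -54.9 0.36371593486284653 24.560508728027344
```

Request:
carry_out --pt "0 0.016 0 0 0 0 1" --pt "0 0.016 0 0 0 0 1" --pt "0 0 0 0 0 0 1"

```text
t: 28.05
position: [0.507, 0.0506, 0.0719]
ee_rot: [-3.077, 0.614, -0.008]
wrist_force: [10.0, 12.2, 2.4]
opening: 0.362
grasp_force: 24.9
```

```bash
python3 f.py
```

```text
28.2 [0.507  0.0505 0.0718] Ftool [  4.4 -15.   -2.5] fix xy mm 0.1 -54.88 0.36421786566336384 24.934397041797638
```

Request:
carry_out --pt "0 0 0 0 0 0 0.35" --pt "0 0 0 0 0 0 0.35" --pt "0 0 0 0 0 0 0.35" --pt "0 0 -0.3 0 0 0 0.35" --pt "0 0 -0.6 0 0 0 0.35" --pt "0 0 -0.8 0 0 0 0.35" --pt "0 0 -0.8 0 0 0 0.35" --pt "0 0 -0.5 0 0 0 0.35" --pt "0 0 0 0 0 0 0.35" --pt "0 0 0 0 0 0 0.35"

```text
t: 29.25
position: [0.5043, 0.0484, 0.2208]
ee_rot: [-3.08, 0.617, -0.0]
wrist_force: [-0.4, -0.5, -0.2]
opening: 0.648
grasp_force: 0.0
```

```bash
python3 m.py w15|cut -c1-170
```

```text
29.25 [0.50430325 0.04836515 0.22079817] (np.float64(-112.65489743077389), array([ 3.14389717e-04,  1.59133836e-04, -9.99999938e-01])) 0.6476111037971413
V 572 fx [-29.6  -0.1  29.6] fy [-95.2 -88.2 -59.5] z 29.9 circ [494.1  56.2] rect ((486.45819091796875, 59.5208625793457), (61.39585876464844, 37.03007507324219), 66.779
jaw 624 fx [-15.4   0.2  15.7] fy [-33.4 -24.7  -1.4] z 28.9 circ [538.3  37.4] rect ((541.6210327148438, 36.14440155029297), (31.377666473388672, 33.25974655151367), 67.
flange 1524 fx [-24.5  -0.2  25.1] fy [-79.3 -46.6 -29. ] z 44.2 circ [507.1  50.4] rect ((507.202880859375, 50.56504821777344), (51.28452682495117, 52.022308349609375), 
collar 942 fx [-14.3   0.5  15.7] fy [-69.7 -53.9 -39.1] z 64.1 circ [506.7  49.9] rect ((506.9053039550781, 49.965721130371094), (31.220800399780273, 31.61347770690918),
ring 4718 fx [-27.    0.8  27.7] fy [28.2 55.3 82.6] z 62.0 circ [608.5   8.1] rect ((608.3306274414062, 8.010185241699219), (58.909202575683594, 58.39609146118164), 67.2
knob 1019 fx [-13.5  -0.1  14. ] fy [43.5 55.4 67. ] z 85.7 circ [608.5   8.1] rect ((608.4725341796875, 8.150932312011719), (29.905189514160156, 13.096906661987305), 31.
```

```bash
cat > tilt.py <<'E'
from h import *
G=[];
for i in range(4):
    c=get_calibration("wrist"); p,d=grab_frame("wrist"); P=cloud(c,d); z=P[...,2]
    r=np.hypot(P[...,0]-.507,P[...,1]-.0505)
    row=[]
    for m in ((r<.025)&(r>.018)&(abs(z-.044)<.003),(r<.014)&(abs(z-.064)<.002),(abs(z-.010)<.003)&(r<.12)&(r>.03)):
        W=P[m]; A=np.c_[W[:,:2]-[.507,.0505],np.ones(len(W))]; s=np.linalg.lstsq(A,W[:,2],rcond=None)[0]
        row+= [ *np.degrees(s[:2]@np.array([[-.386,.9225],[-.9225,-.386]])), s[2]*1000]
    G.append(row)
print("flange(slope fx,fy deg, z) collar(...) plate(...)",np.mean(G,0).round(2),np.std(G,0).round(2))
E
python3 tilt.py
```

```text
flange(slope fx,fy deg, z) collar(...) plate(...) [-1.02  0.68 44.26 -0.99  0.65 64.19 -0.25  0.07  9.83] [0.06 0.08 0.03 0.08 0.18 0.02 0.01 0.01 0.01]
```

The bush moved home but leans about 1°. I'll press it level with the closed fingertips, gently and watching the force.

Request:
carry_out --pt "0.035 -0.052 0.3 0 0 0 1" --pt "0 0 0.5 0 0 0 1" --pt "0 0 0.5 0 0 0 1" --pt "0 0 0.4 0 0 0 1" --pt "0 0 0.3 0 0 0 1" --pt "0 0 0.2 0 0 0 1" --pt "0 0 0.1 0 0 0 1" --pt "0 0 0 0 0 0 1"

```text
t: 30.3
position: [0.5069, 0.0501, 0.1054]
ee_rot: [3.08, -0.617, -0.001]
wrist_force: [0.7, -0.8, 0.3]
opening: -0.002
grasp_force: 0.0
```

Request:
carry_out --pt "0 0 0.04 0 0 0 1" --pt "0 0 0.04 0 0 0 1"

```text
t: 30.5
position: [0.5074, 0.0502, 0.1023]
ee_rot: [-3.08, 0.617, -0.001]
wrist_force: [1.0, 0.3, 0.2]
opening: 0.003
grasp_force: 0.0
```

Request:
carry_out --pt "0 0 0.04 0 0 0 1" --pt "0 0 0 0 0 0 1"

```text
t: 30.7
position: [0.5071, 0.0502, 0.0998]
ee_rot: [-3.08, 0.617, -0.0]
wrist_force: [0.0, 0.2, -0.2]
opening: 0.004
grasp_force: 0.0
```

Request:
carry_out --pt "0 0 0.04 0 0 0 1" --pt "0 0 0 0 0 0 1"

```text
t: 30.9
position: [0.507, 0.0501, 0.0977]
ee_rot: [3.08, -0.617, -0.0]
wrist_force: [-0.4, 0.3, 0.2]
opening: -0.003
grasp_force: 0.0
```

Request:
carry_out --pt "0 0 0.04 0 0 0 1" --pt "0 0 0.04 0 0 0 1" --pt "0 0 0 0 0 0 1"

```text
t: 31.2
position: [0.5069, 0.0501, 0.0935]
ee_rot: [3.08, -0.617, -0.001]
wrist_force: [0.2, -0.6, 0.0]
opening: 0.0
grasp_force: 0.0
```

Request:
carry_out --pt "0 0 0.03 0 0 0 1" --pt "0 0 0 0 0 0 1"

```text
t: 31.4
position: [0.507, 0.0501, 0.0921]
ee_rot: [3.08, -0.617, -0.0]
wrist_force: [0.7, -0.2, 0.7]
opening: -0.001
grasp_force: 0.0
```

Request:
carry_out --pt "0 0 0.03 0 0 0 1" --pt "0 0 0 0 0 0 1"

```text
t: 31.6
position: [0.507, 0.0502, 0.0907]
ee_rot: [3.08, -0.617, -0.0]
wrist_force: [0.3, 0.7, -0.7]
opening: -0.0
grasp_force: 0.0
```

Request:
carry_out --pt "0 0 0.03 0 0 0 1" --pt "0 0 0 0 0 0 1"

```text
t: 31.8
position: [0.5074, 0.0503, 0.0894]
ee_rot: [-3.08, 0.617, -0.001]
wrist_force: [-0.1, 0.5, 3.3]
opening: 0.0
grasp_force: 1.5
```

Request:
carry_out --pt "0 0 0.02 0 0 0 1" --pt "0 0 0 0 0 0 1"

```text
t: 32.0
position: [0.508, 0.0505, 0.0891]
ee_rot: [-3.079, 0.617, -0.003]
wrist_force: [0.3, 2.0, 15.7]
opening: -0.001
grasp_force: 7.7
```

```bash
python3 f.py
```

```text
32.15 [0.508  0.0505 0.089 ] Ftool [ -0.6  -1.5 -15.1] fix xy mm -0.27 -53.99 -0.0018020355646110996 7.600744070514338
```

Request:
carry_out --pt "0 0 -0.2 0 0 0 1" --pt "0 0 -0.5 0 0 0 0.5" --pt "0 0 -0.7 0 0 0 0.5" --pt "0 0 -0.7 0 0 0 0.5" --pt "0 0 -0.5 0 0 0 0.5" --pt "0 0 0 0 0 0 0.5" --pt "0 0 0 0 0 0 0.5"

```text
t: 32.9
position: [0.5071, 0.0502, 0.2187]
ee_rot: [-3.08, 0.617, -0.001]
wrist_force: [0.9, 0.2, -0.5]
opening: 0.499
grasp_force: 0.0
```

```bash
python3 tilt.py; python3 m.py w16|cut -c1-170
```

```text
flange(slope fx,fy deg, z) collar(...) plate(...) [-1.900e-01  1.200e-01  4.404e+01 -3.200e-01  2.000e-01  6.399e+01
 -2.400e-01  3.000e-02  9.850e+00] [0.06 0.07 0.01 0.08 0.14 0.02 0.01 0.01 0.01]
33.1 [0.50664379 0.05005216 0.21744342] (np.float64(-112.65408766338436), array([-1.59344217e-03, -4.17212955e-04, -9.99998643e-01])) 0.5014517183432224
V 569 fx [-29.6  -0.3  29.7] fy [-94.6 -87.8 -59.4] z 29.9 circ [494.2  56.1] rect ((486.6621398925781, 59.24158477783203), (61.26394271850586, 36.48709487915039), 67.149
jaw 628 fx [-15.7  -0.3  16. ] fy [-32.6 -24.6  -1. ] z 28.9 circ [538.7  37.7] rect ((541.7639770507812, 36.28501892089844), (32.001007080078125, 32.69940185546875), 67.
flange 1559 fx [-24.8  -0.2  25.1] fy [-78.8 -46.3 -28.7] z 44.0 circ [507.4  50.6] rect ((507.7032775878906, 50.333099365234375), (51.605621337890625, 51.64847946166992)
collar 957 fx [-14.8   0.6  15.2] fy [-69.3 -53.4 -38.8] z 63.9 circ [507.2  50.5] rect ((507.1539001464844, 50.5006103515625), (30.967836380004883, 32.10249328613281), 6
ring 4820 fx [-27.    0.7  27.6] fy [28.1 55.2 82.6] z 62.0 circ [608.5   8.1] rect ((608.1354370117188, 7.994850158691406), (58.492523193359375, 58.80369567871094), 57.2
knob 1048 fx [-13.6   0.1  14.1] fy [43.5 55.2 66.8] z 85.6 circ [608.3   8.3] rect ((608.4024047851562, 8.155447006225586), (29.9865665435791, 13.069709777832031), 31.53
```

It is now level and centred across the V. I'll go back to the knob to re-snug it.

Request:
carry_out --pt "0.3 -0.015 0 0 0 0 0.5" --pt "0.5 0 0 0 0 0 0.5" --pt "0.6 0 0 0 0 0 0.5" --pt "0.5 0 0 0 0 0 0.5" --pt "0.296 0 0 0 0 0 0.5" --pt "0 0 0 0 0 -0.8 0.5" --pt "0 0 0 0 0 -0.95 0.5" --pt "0 0 0 0 0 -0.95 0.5" --pt "0 0 0 0 0 -0.95 0.5" --pt "0 0 0 0 0 -0.95 0.5" --pt "0 0 0 0 0 -0.95 0.5" --pt "0 0 0 0 0 -0.8 0.5" --pt "0 0 0 0 0 -0.42 0.5" --pt "0 0 0 0 0 0 0.5" --pt "0 0 0 0 0 0 0.5"

```text
t: 34.65
position: [0.6085, 0.0085, 0.2178]
ee_rot: [-3.024, -0.85, 0.001]
wrist_force: [0.2, -1.4, 0.4]
opening: 0.501
grasp_force: 0.0
```

```bash
python3 -c "
from h import *
o=get_obs();print(delta(o,(.6084,.0083,.1005)),tooly(o)[0],o['position'],o['joints'][6])"; python3 m.py w17 | grep knob
```

```text
[-2.32380842e-03  2.28246550e-03  2.34632104e+00] -58.616419846387714 [0.60853378 0.00845442 0.21781599] -1.1555742591464264
knob 684 fx [-14.2  -1.2  13.3] fy [44.3 56.2 67.6] z 85.8 circ [608.9   8.9] rect ((609.0953979492188, 8.741071701049805), (29.021570205688477, 12.609436988830566), 31.659486770629883)
```

Request:
carry_out --pt "0 0 0.3 0 0 0 0.5" --pt "0 0 0.5 0 0 0 0.5" --pt "0 0 0.6 0 0 0 0.5" --pt "0 0 0.45 0 0 0 0.5" --pt "0 0 0.3 0 0 0 0.5" --pt "0 0 0.19 0 0 0 0.5" --pt "0 0 0 0 0 0 0.5" --pt "0 0 0 0 0 0 0.5"

```text
t: 35.5
position: [0.6091, 0.0086, 0.102]
ee_rot: [3.023, 0.853, 0.001]
wrist_force: [0.3, 0.6, 0.1]
opening: 0.504
grasp_force: 0.0
```

Request:
carry_out --pt "0 0 0 0 0 0 1" --pt "0 0 0 0 0 0 1" --pt "0 0 0 0 0 0 1" --pt "0 0 0 0 0 0 1" --pt "0 0 0 0 0 0 1" --pt "0 0 0 0 0 0 1" --pt "0 0 0 0 0 0 1" --force 40

```text
t: 36.2
position: [0.6088, 0.0091, 0.1023]
ee_rot: [-3.023, -0.853, -0.001]
wrist_force: [-4.1, 2.8, 10.1]
opening: 0.141
grasp_force: 41.6
```

```bash
python3 s.py
```

```text
36.2 [0.6088 0.0091 0.1023] -58.47 F [-4.1  2.8 10.1] T [0.536 1.003 0.106] jt [ 0.636 -1.282 -0.067] -1.166 0.14119781126356912
```

Request:
carry_out --pt "0 0 0 0 0 0.05 1" --pt "0 0 0 0 0 0.05 1" --pt "0 0 0 0 0 0.05 1"

```text
t: 36.5
position: [0.6088, 0.0091, 0.1023]
ee_rot: [-3.032, -0.822, -0.001]
wrist_force: [-4.4, 4.1, 10.2]
opening: 0.135
grasp_force: 41.8
```

```bash
python3 a.py
```

```text
37.25 -59.65 mean 0.315 0.13610396257594676
```

Request:
carry_out --pt "0 0 0 0 0 0.05 1" --pt "0 0 0 0 0 0.05 1"

```text
t: 37.45
position: [0.6088, 0.0091, 0.1023]
ee_rot: [-3.037, -0.801, -0.001]
wrist_force: [-4.5, 2.3, 9.7]
opening: 0.136
grasp_force: 41.8
```

```bash
python3 a.py
```

```text
38.2 -60.45 mean 0.316 0.1349929089300765
```

Request:
carry_out --pt "0 0 0 0 0 0.05 1" --pt "0 0 0 0 0 0.05 1"

```text
t: 38.4
position: [0.6088, 0.0091, 0.1023]
ee_rot: [-3.043, -0.78, -0.001]
wrist_force: [-3.3, 2.8, 9.8]
opening: 0.139
grasp_force: 41.8
```

```bash
python3 a.py
```

```text
39.15 -61.25 mean 0.35 0.13218552538417808
```

Request:
carry_out --pt "0 0 0 0 0 0.05 1" --pt "0 0 0 0 0 0.05 1"

```text
t: 39.35
position: [0.6088, 0.0092, 0.1023]
ee_rot: [-3.048, -0.758, -0.001]
wrist_force: [-3.6, 2.4, 9.7]
opening: 0.135
grasp_force: 41.8
```

```bash
python3 a.py; python3 a.py
```

```text
40.1 -62.05 mean 0.345 0.13591917159693515Traceback (most recent call last):
  File "a.py", line 3, in <module>
    for i in range(15): grab_frame("top"); T.append(get_obs()['ft_torque'][2])
                        ~~~~~~~~~~^^^^^^^
ValueError: 200 camera calls are used up
```

Request:
carry_out --pt "0 0 0 0 0 0.04 1" --pt "0 0 0 0 0 0.04 1" --pt "0 0 0 0 0 0 1"

```text
t: 40.6
position: [0.6088, 0.0091, 0.1023]
ee_rot: [-3.052, -0.741, -0.001]
wrist_force: [-3.6, 1.8, 10.0]
opening: 0.132
grasp_force: 41.8
```

```bash
python3 s.py
```

```text
40.6 [0.6088 0.0091 0.1023] -62.7 F [-3.6  1.8 10. ] T [0.484 0.96  0.355] jt [ 0.276 -1.301 -0.49 ] -1.223 0.1318126728427505
```

Request:
carry_out --pt "0 0 0 0 0 0 1"

```text
t: 40.7
position: [0.6088, 0.0091, 0.1023]
ee_rot: [-3.052, -0.742, -0.001]
wrist_force: [-4.9, 2.4, 10.0]
opening: 0.133
grasp_force: 41.8
```

```bash
python3 s.py
```

```text
40.7 [0.6088 0.0091 0.1023] -62.69 F [-4.9  2.4 10. ] T [0.528 0.942 0.41 ] jt [ 0.315 -1.298 -0.382] -1.223 0.1331103589710637
```

Request:
carry_out --pt "0 0 0 0 0 0 1"

```text
t: 40.8
position: [0.6088, 0.0091, 0.1023]
ee_rot: [-3.052, -0.742, -0.001]
wrist_force: [-4.4, 2.9, 9.7]
opening: 0.134
grasp_force: 41.8
```

```bash
python3 s.py
```

```text
40.8 [0.6088 0.0091 0.1023] -62.69 F [-4.4  2.9  9.7] T [0.496 0.984 0.366] jt [ 0.32  -1.298 -0.371] -1.223 0.13442150242386655
```

Request:
carry_out --pt "0 0 0 0 0 0 1"

```text
t: 40.9
position: [0.6088, 0.0091, 0.1023]
ee_rot: [-3.052, -0.742, -0.001]
wrist_force: [-4.4, 1.8, 10.9]
opening: 0.136
grasp_force: 41.8
```

```bash
python3 s.py
```

```text
40.9 [0.6088 0.0091 0.1023] -62.69 F [-4.4  1.8 10.9] T [0.439 0.95  0.37 ] jt [ 0.321 -1.297 -0.371] -1.223 0.1362926855516877
```

The mean torque is about 0.375 N m, which is about 10 N. I'll release, lift clear and hand in.

Request:
carry_out --pt "0 0 0 0 0 0 0.7" --pt "0 0 0 0 0 0 0.5" --pt "0 0 0 0 0 0 0.5" --pt "0 0 0 0 0 0 0.5" --pt "0 0 0 0 0 0 0.5" --pt "0 0 -0.1 0 0 0 0.5" --pt "0 0 -0.3 0 0 0 0.5" --pt "0 0 -0.5 0 0 0 0.5" --pt "0 0 -0.6 0 0 0 0.5" --pt "0 0 -0.6 0 0 0 0.5" --pt "0 0 -0.3 0 0 0 0.5" --pt "0 0 0 0 0 0 0.5" --pt "0 0 0 0 0 0 0.5" --pt "0 0 0 0 0 0 0.5"

```text
t: 42.3
position: [0.6083, 0.0085, 0.2208]
ee_rot: [-3.053, -0.741, 0.001]
wrist_force: [0.4, 0.1, 0.3]
opening: 0.498
grasp_force: 0.0
```

```bash
python3 -c "
from bench import *
print(close_job())"
```

```text
the job is handed in; nothing more can be done
None
```

The job is handed in at 42.3 s with the white straight-collar bush in the V-nest, clamped at about 10 N (estimated from knob torque) by clockwise knob turns only; it first caught on one V face, so I slid it home and levelled it while lightly clamped, and the camera calls ran out before I could check the final seating and ring mark by picture.

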